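# Sort left and right bone plates into the implant case and shut it

## Robot

A 7-joint arm with a two-finger parallel gripper is mounted at the origin on the work surface. World frame = base frame: x ahead of the robot, y to its left, z up, the work surface at z = 0. Lengths are in m, angles in rad, forces in N, time in s.
With the tool pointing down it reaches from about 0.425 to 0.925 m from the base axis. Payload 6.8 kg.
Tool frame: the origin (TCP) lies on the centre line of the jaws, within the pads' length; the fingertips stand 14 mm ahead of it and the grasp point (between the pads) lies 5 mm behind it (r.nose_length is the distance from the TCP to the fingertips, in m); z points along the fingers, y is the direction in which the jaws open and shut (so a half turn about z gives the same grasp; the last joint's range is limited). The gripper opens to 85 mm and grips with 20 to 120 N. Pads are 22 mm wide; open, the fingers measure 114 mm over their backs; the gripper's body (76 mm by 85 mm) begins 54 mm behind the grasp point. The pads swing forward as they close: fully open they stand 13 mm farther back than shut.
Start: joints at [-0.108, 0.477, 0.022, 1.555, -0.011, 1.109, -0.083], TCP at [0.675, 0, 0.245] pointing down, gripper open.
Joint ranges: [-2.96, 2.96], [-0.34, 2.1], [-1.41, 1.46], [0.24, 2.44], [-1.37, 4.51], [0.17, 1.92], [-2.96, 2.96]. Speed limits (rad/s): [2.39, 2.39, 3.14, 3.14, 3.14, 3.14, 3.14].

## Interface

Orientations are given as a rotation vector (axis times angle).
In Python, from bench import r, imaging, look_for, outline_of gives the robot as it stands. The module is installed in compiled form; this text tells all that it offers.
- The arm moves only by the tool carry_out, never from a script. Its arguments are lists of equal length, an entry for each row: "offset": the shift along the tool's x, y, z as a fraction of full scale, a list of three; "turn": the turn, a rotation vector about the tool's x, y, z as a fraction of full scale, a list of three. A call has 1 to 8 rows; each row is the pose to reach, as a shift and turn from the pose commanded when the call began, along the tool's axes at that moment; what a row does not reach only later rows make up. Full scale, the value 1, is 0.5 m for a shift and 1.5 rad for a turn. A row lasts 1/10 s, in which the tool goes at most 50 mm and 8.59 degrees, less where a joint would pass 70% of its speed; a pose out of reach is approached as far as the arm can. A call with a number of a shift or a turn outside -1 to 1 is refused whole. A call with a gripper value outside its range is refused whole. "hand" is the closure, from 0 (fully open) to 1 (shut), set as the call begins (left out, the last holds). The fingers move at their own pace and stop on an object; "force" is the grip in N (left out, the last holds). Time passes only in rows, so rows that repeat a pose let the fingers close. It gives the time, the measured TCP pose, the force and the opening at its end, in the units of the state.
- r.get_obs(): the state, without advancing time (a new reading comes with each control period).
- imaging.grab_frame(name): name is "scene" or "side" or "wrist"; returns a dict with "pixels" (480x640x3 uint8, red, green, blue), "fx", "fy", "cx", "cy" (pixels), "k1" (the pictures are not rectified: a ray, as slopes to the right and down, at radius r is drawn at 1 + k1 r^2 times it, then the intrinsics apply), "R" (3x3) and "t" (3): a world point X has camera coordinates R X + t. Camera axes: x right, y down, z forward; pixel columns grow to the right and rows downward; lengths in m; the calibration is good to about 2 mm. A picture is of the moment at which its call begins. There is no depth.
- r.hand_in(): hands the job in, once; it reports no verdict.
Trained networks look in the newest picture that a camera, given by its name, has taken for a name from the list of things; names that differ only in an ending like _2 or _b are one class to them, and where a whole thing is asked for, a point or a joint stands for the part that bears it (a point fixed in the world has none). Each returns a list of dicts, best first, with "score" (0 to 1); they miss things now and then, are a little off and sometimes report something else, mostly with a low value. They report only what shows in the picture. A call takes as long as a camera call. They do not tell look-alikes from the thing itself.
- look_for(query, camera): "xyz" ([x, y, z] in m, in the coordinates of the camera as it stood for that picture, good to about 4 mm: the middle of the surface that is visible of it).
- outline_of(query, camera): "region" (480x640 bool, what is visible of it).
The state is a dict: "clock": time; "joints": joint angles; "qvel": joint speeds; "tau": joint torques, N m; "tcp_pos": TCP position; "orientation": TCP orientation; "contact_force": force on the tool from outside, world axes, zero at the start; "moment": the same for the moment, N m; "grip_width": finger opening in m.
Only numpy, scipy, OpenCV 4.12 (cv2) and the standard library are available. Lean on these libraries where they do the work, as an engineer would, in place of code of your own. Each camera call takes 0.05 s, during which the arm holds its last target. There are 200 camera calls.

## Task

Three cleaned bone plates lie on the mat, left-hand and right-hand ones mixed: seen face up with the head pointing away from you, a left plate's head juts out to the left and a right plate's to the right. Lay every left plate in the left compartment of the open implant case and every right plate in the right compartment (left and right as seen with the hinge at the back), each flat on the compartment's floor, face up and lengthwise with its head towards the hinge; lay them side by side, never on top of one another, and do not drop them. Then lower the clear lid until it is fully shut, without slamming it, let go of it, and leave the right plate that is already in its compartment there and the bottle, screw rack and screwdriver where they are.

Things in the scene. Friction and masses are not known exactly. Their poses are not given: they have to be found in the camera images.
- case: Fixed aluminium box, 150 (its x) x 270 (its y) x 42 mm high; walls and floor 4 mm. A 4 mm wall along x at y = 0, top 36 mm above the counter, parts it into two compartments, each 142 (x) x 129 mm (y) inside. Wire handles stick out 7 mm at both y ends. Origin: centre of underside; x to the hinge (back, away from the robot, turned up to 15 deg), y to the left compartment, z up.
- left_floor (a point): Centre of the left compartment's floor (case y = +66.5 mm), 4 mm above the counter; axes as the case's. Empty at the start.
- right_floor (a point): Centre of the right compartment's floor (case y = -66.5 mm), 4 mm above the counter; axes as the case's. One right plate already lies in its outer half (case y about -88 mm).
- lid (a joint): Lid angle, rad: 0 shut flat on the rim, 1.57 upright, more leans away from the robot; 1.65 to 1.95 at the start, stop at 2.0. Stiff hinge (0.33 N m friction): the lid stays where it is left, so push it all the way down, with up to 5 N at its free edge.
- lid_hinge (a point): Middle of the lid's hinge line: top of the case's back rim, case x = +75 mm, 42 mm above the counter. The hinge axis is the case's y. The point turns with the lid.
- lid_front (a point): Middle of the lid's free edge, on its outer face. Lid: 150 mm from hinge to free edge, 270 mm wide, 6 mm thick, 300 g; aluminium frame (20 mm wide at the free edge) round a clear window, outer face 48 mm above the counter when shut. A thumb tab 70 mm wide, 3 mm thick stands out 11 mm from the middle of the free edge. Axes turn with the lid: x to the hinge, z out of the outer face.
- drying_mat: Flat grey-green silicone mat fixed on the counter, 240 (x) x 320 mm (y), 3 mm thick; the three plates to be sorted lie on it. Origin: centre of underside.
- left_plate_1: Left-hand steel bone plate on the mat, face (countersunk holes) up; 107 mm long, 5 mm thick, 65 g. Shaft 14 mm wide; head 37 mm wide at its +x end, jutting to +y (edges +29, -8 mm). Arched: rests on both ends, its middle 3 to 8 mm above what it lies on. Origin: level with its support, under the shaft's mid line at the raised middle (best grip, across the 14 mm). z up.
- left_plate_2: Left-hand plate just like left_plate_1, on the mat. Along x from the origin: shaft end at -52 mm, even 14 mm wide shaft to +18 mm, head from there to +55 mm. The grip spot is level from -14 to +18 mm.
- right_plate_1: Right-hand plate on the mat: the mirror image of left_plate_1 (same origin, x to the head, z up out of the face), its head jutting to -y (edges -29, +8 mm).
- right_plate_2: Right-hand plate like right_plate_1 that already lies in the right compartment, lengthwise, head to the hinge, its shaft about 88 mm (case -y) from the middle of the case. It stays there.
- left_plate_1_head (a point): Middle of the head of left_plate_1: 42 mm ahead (+x) of the plate's origin, 10 mm to +y, 5.5 mm up.
- left_plate_2_head (a point): Middle of the head of left_plate_2: 42 mm ahead (+x) of the plate's origin, 10 mm to +y, 5.5 mm up.
- right_plate_1_head (a point): Middle of the head of right_plate_1: 42 mm ahead (+x) of the plate's origin, 10 mm to -y, 5.5 mm up.
- right_plate_2_head (a point): Middle of the head of right_plate_2: 42 mm ahead (+x) of the plate's origin, 10 mm to -y, 5.5 mm up.
- screw_rack: Bystander: loose aluminium block of bone screws, 70 x 100 x 34 mm; leave it. Origin: centre of underside.
- disinfectant: Bystander: loose white bottle, 64 mm across, 155 mm high; leave it. Origin: centre of underside.
- screwdriver: Bystander: loose screwdriver 200 mm long lying beyond the case and the mat; leave it. Origin: under its middle.
There are look-alikes about, which are no part of the job. What is shaped like the right_plate_1 but blue is not meant.

How it is judged:
On the way, in this order (a step that is already met when the one before it is completed fails the run):
1. every plate lies flat, face up, head towards the hinge, in the compartment of its own hand, let go and at rest (x of left_plate_1 in the frame of left_floor between -0.065 and 0.065 m and y of left_plate_1 in the frame of left_floor between -0.06 and 0.06 m and z of left_plate_1 in the frame of left_floor between -0.004 and 0.004 m and angle between each of left_plate_1, left_plate_2, right_plate_1, right_plate_2's own z axis and vertical below 0.1 rad and angle between the x axis of each of left_plate_1, left_plate_2, right_plate_1, right_plate_2 and the x axis of case, either way round below 0.45 rad and x of each of left_plate_1_head, left_plate_2_head in the frame of left_floor above 0 m and x of left_plate_2 in the frame of left_floor between -0.065 and 0.065 m and y of left_plate_2 in the frame of left_floor between -0.06 and 0.06 m and z of left_plate_2 in the frame of left_floor between -0.004 and 0.004 m and x of right_plate_1 in the frame of right_floor between -0.065 and 0.065 m and y of right_plate_1 in the frame of right_floor between -0.06 and 0.06 m and z of right_plate_1 in the frame of right_floor between -0.004 and 0.004 m and x of each of right_plate_1_head, right_plate_2_head in the frame of right_floor above 0 m and x of right_plate_2 in the frame of right_floor between -0.065 and 0.065 m and y of right_plate_2 in the frame of right_floor between -0.06 and 0.06 m and z of right_plate_2 in the frame of right_floor between -0.004 and 0.004 m and linear speed of each of left_plate_1, left_plate_2, right_plate_1, right_plate_2 below 0.02 m/s and contact force between the fingers and left_plate_1 below 0.05 N and contact force between the fingers and left_plate_2 below 0.05 N and contact force between the fingers and right_plate_1 below 0.05 N and contact force between the fingers and right_plate_2 below 0.05 N), for 0.2 s.
2. the lid is fully shut (value of joint lid below 0.03 rad), for 0.2 s.
At the end, for the whole second after the job is handed in: Left plates in the left, right plates in the right compartment: origin within 4 mm of its floor, face up, tilt under 0.10 rad, within 0.45 rad of lengthwise, head in the hinge-side half; at rest and let go; lid within 0.03 rad of shut (all of step 1 and value of joint lid below 0.03 rad); the robot touches nothing.
It fails at once if a plate is dropped (moves faster than 0.8 m/s while the fingers do not hold it: a fall of about 30 mm or more) ((linear speed of left_plate_1 above 0.8 m/s and contact force between the fingers and left_plate_1 below 0.05 N) or (linear speed of left_plate_2 above 0.8 m/s and contact force between the fingers and left_plate_2 below 0.05 N) or (linear speed of right_plate_1 above 0.8 m/s and contact force between the fingers and right_plate_1 below 0.05 N) or (linear speed of right_plate_2 above 0.8 m/s and contact force between the fingers and right_plate_2 below 0.05 N)).
It fails at once if the lid is slammed (comes down faster than 2.5 rad/s in its last 0.25 rad) (value of joint lid below 0.25 rad and velocity of joint lid below -2.5 rad/s).
It fails at once if the bottle, screw rack or screwdriver is moved by more than 25 mm (distance of any of disinfectant, screw_rack, screwdriver from where it was at the start of the episode above 0.025 m).
It also fails if it takes over 72 s, if anything falls off the work surface, if the arm or the gripper's body presses on something with over 40 N, if the wrist force passes 120 N, or if a joint passes its speed limit or range.

## Working session

There is one attempt and no reset: what is moved stays moved. The work goes in short steps, Python scripts to look and compute and a tool call to move; the robot and the scene stay as the last step left them, time stands still between calls to the robot, and variables do not carry over. Pictures are saved under pics/ and viewed, about 8 in all and at most 12, crops included, and the job is handed in when it is done.

Besides the shell and the picture viewer there is one more tool, called by a JSON object that holds its "op" and its "data", one argument or row to a line. carry_out: Moves the arm, as the interface text tells. Shift numbers are shares of 0.5 m and turn numbers shares of 1.5 rad, none past 1 either way. Its arguments: {"type":"object","properties":{"offset":{"type":"array","items":{"type":"array","items":{"type":"number","minimum":-1,"maximum":1}}},"turn":{"type":"array","items":{"type":"array","items":{"type":"number","minimum":-1,"maximum":1}}},"hand":{"type":"number"},"force":{"type":"number"}},"required":["offset","turn"]}

```bash
mkdir -p pics
cat > h.py <<'E'
from bench import r, imaging, look_for, outline_of
import numpy as np, cv2
from scipy.spatial.transform import Rotation as Ro
def und(f,uv):
    uv=np.atleast_2d(np.asarray(uv,float)); d=np.c_[(uv[:,0]-f["cx"])/f["fx"],(uv[:,1]-f["cy"])/f["fy"]]
    s=d.copy()
    for _ in range(20): s=d/(1+f["k1"]*(s**2).sum(1,keepdims=True))
    return s
def onplane(f,uv,z):
    s=und(f,uv); R=np.array(f["R"]);t=np.array(f["t"]); c=-R.T@t
    D=np.c_[s,np.ones(len(s))]@R
    return c+D*((z-c[2])/D[:,2])[:,None]
def toworld(f,p): return np.array(f["R"]).T@(np.array(p)-np.array(f["t"]))
def proj(f,X):
    c=np.atleast_2d(X)@np.array(f["R"]).T+np.array(f["t"]); s=c[:,:2]/c[:,2:]; s=s*(1+f["k1"]*(s**2).sum(1,keepdims=True))
    return np.c_[s[:,0]*f["fx"]+f["cx"],s[:,1]*f["fy"]+f["cy"]]
def save(f,n,crop=None,sc=1):
    im=cv2.cvtColor(np.array(f["pixels"]),cv2.COLOR_RGB2BGR)
    if crop: x0,y0,x1,y1=crop; im=im[y0:y1,x0:x1]
    cv2.imwrite("pics/"+n,cv2.resize(im,None,fx=sc,fy=sc,interpolation=cv2.INTER_CUBIC))
E
python3 - <<'E'
from h import *
np.set_printoptions(precision=3,suppress=True)
for c in ["scene","side","wrist"]:
    f=imaging.grab_frame(c); save(f,c+"0.png"); R=np.array(f["R"]);print(c,f["fx"],f["k1"],-R.T@f["t"],R[2])
    for q in ["left_plate_1","right_plate_1","left_plate_1_head","right_plate_1_head","left_floor","right_floor","lid_front","lid_hinge","case","drying_mat","screw_rack","disinfectant","screwdriver"]:
        print(q,[(round(d["score"],2),toworld(f,d["xyz"])) for d in look_for(q,c)])
print(r.get_obs())
E
```

```text
scene 441.8093812075521 -0.018132242292056212 [0.839 0.471 0.957] [-0.286 -0.419 -0.862]
left_plate_1 [(0.77, array([0.528, 0.112, 0.006])), (0.18, array([ 0.523, -0.128,  0.008]))]
right_plate_1 [(0.89, array([0.518, 0.295, 0.007])), (0.88, array([0.365, 0.528, 0.007])), (0.69, array([0.328, 0.359, 0.008]))]
left_plate_1_head [(0.91, array([0.593, 0.214, 0.012]))]
right_plate_1_head [(0.98, array([0.519, 0.295, 0.014])), (0.69, array([0.367, 0.528, 0.002])), (0.62, array([0.331, 0.357, 0.005]))]
left_floor [(0.63, array([ 0.52 , -0.125,  0.013]))]
right_floor [(0.8, array([ 0.523, -0.126,  0.007])), (0.22, array([ 0.619, -0.104,  0.117]))]
lid_front [(0.66, array([ 0.621, -0.101,  0.111])), (0.3, array([0.597, 0.213, 0.013]))]
lid_hinge [(0.82, array([ 0.621, -0.099,  0.113]))]
case [(0.89, array([ 0.523, -0.13 ,  0.01 ]))]
drying_mat [(0.71, array([0.555, 0.21 , 0.003]))]
screw_rack [(0.88, array([0.554, 0.46 , 0.03 ]))]
disinfectant [(0.63, array([0.553, 0.459, 0.029]))]
screwdriver [(0.74, array([ 0.811, -0.001,  0.022]))]
side 495.509209410268 0.0019352289361304743 [0.265 0.742 
[... 1639 characters left out ...]
,  0.13 ]))]
lid_hinge [(0.94, array([ 0.624, -0.086,  0.126]))]
case [(0.7, array([ 0.562, -0.102,  0.012]))]
drying_mat [(0.88, array([0.557, 0.135, 0.003]))]
screw_rack []
disinfectant []
screwdriver [(0.83, array([ 0.804, -0.001,  0.02 ]))]
{'clock': 2.1, 'joints': array([-0.108,  0.477,  0.022,  1.555, -0.011,  1.109, -0.083]), 'qvel': array([-0.   , -0.002,  0.001, -0.001, -0.   ,  0.   ,  0.003]), 'tau': array([ -0.   , -59.631,   1.606, -28.154,   0.012,   0.002,   0.   ]), 'tcp_pos': array([0.675, 0.   , 0.245]), 'orientation': array([-2.221, -2.221,  0.   ]), 'contact_force': array([-0.596,  0.501, -0.306]), 'moment': array([0.001, 0.004, 0.015]), 'grip_width': 0.08516541206258038}
```

View pics/scene0.png

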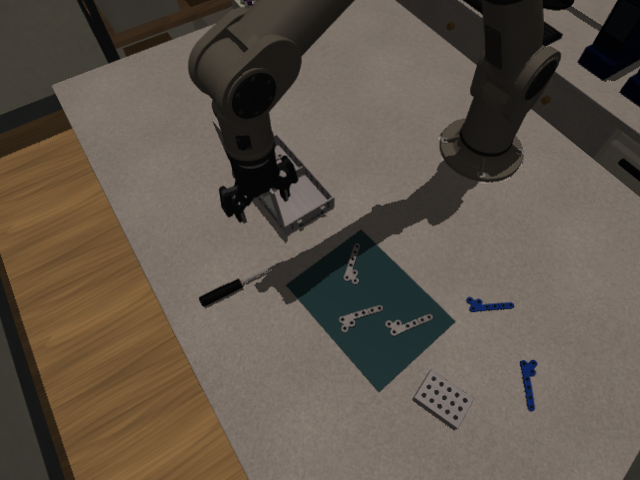

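View pics/wrist0.png

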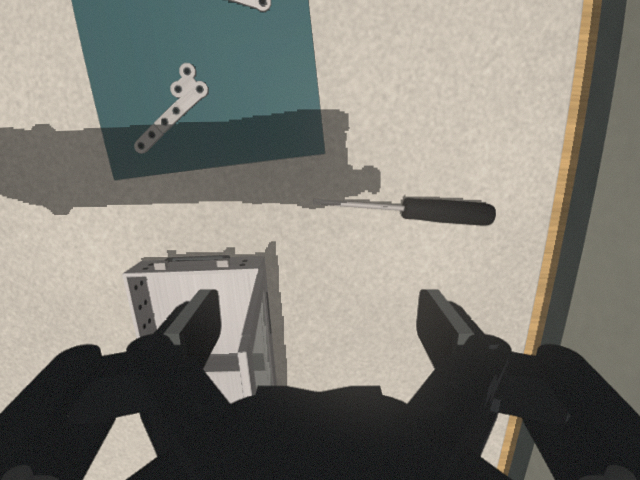

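The scene view shows three steel plates on the mat (about 350,262; 360,315; 410,325), two blue look-alikes (490,305; 528,385), the rack (443,398) and the case hidden by the arm (295,200). The wrist view shows the left plate at (170,108), the case and the upright lid. I'll move over the mat so the plates are in close view and the case is uncovered.

{"op": "carry_out", "data": {
  "offset": [
    [0.4,-0.24,-0.16],
    [0.4,-0.24,-0.16],
    [0.4,-0.24,-0.16],
    [0.4,-0.24,-0.16],
    [0.4,-0.24,-0.16],
    [0.4,-0.24,-0.16],
    [0.4,-0.24,-0.16],
    [0.4,-0.24,-0.16]
  ],
  "turn": [
    [0,0,0],
    [0,0,0],
    [0,0,0],
    [0,0,0],
    [0,0,0],
    [0,0,0],
    [0,0,0],
    [0,0,0]
  ]
}}

```text
clock: 2.9
tcp_pos: [0.5555, 0.1985, 0.3249]
orientation: [2.223, 2.219, -0.001]
contact_force: [0.3, -0.5, -0.7]
grip_width: 0.0855
```

Run:
```python
from h import *
import pickle
np.set_printoptions(precision=3,suppress=True)
D={}
for c in ["scene","side","wrist"]:
    f=imaging.grab_frame(c); save(f,c+"1.png"); D[c]={"f":f}
    for q in ["left_plate_1","right_plate_1"]+(["case","lid_front"] if c!="wrist" else []):
        o=outline_of(q,c); D[c][q]=o
        for d in o:
            v,u=np.nonzero(d["region"]); print(c,q,round(d["score"],2),len(u),u.mean().round(),v.mean().round(),onplane(f,[[u.mean(),v.mean()]],.01)[0])
pickle.dump(D,open("d1.pkl","wb"))
s=cv2.imread("pics/scene1.png")[120:280,200:400]
w=cv2.imread("pics/side1.png")
cv2.imwrite("pics/case1.png",cv2.resize(s,None,fx=4,fy=3.75,interpolation=cv2.INTER_CUBIC))
```

```text
scene left_plate_1 0.75 287 352.0 269.0 [0.531 0.112 0.01 ]
scene left_plate_1 0.62 363 357.0 316.0 [0.591 0.216 0.01 ]
scene right_plate_1 0.69 397 408.0 323.0 [0.505 0.292 0.01 ]
scene right_plate_1 0.63 323 486.0 305.0 [0.328 0.357 0.01 ]
scene right_plate_1 0.58 173 266.0 162.0 [ 0.539 -0.287  0.01 ]
scene right_plate_1 0.57 451 529.0 380.0 [0.37  0.531 0.01 ]
scene case 0.98 5911 279.0 181.0 [ 0.543 -0.21   0.01 ]
scene lid_front 0.96 1362 250.0 174.0 [ 0.598 -0.275  0.01 ]
side left_plate_1 0.8 300 275.0 316.0 [0.586 0.22  0.01 ]
side left_plate_1 0.64 297 319.0 287.0 [0.522 0.108 0.01 ]
side left_plate_1 0.3 5839 344.0 190.0 [ 0.577 -0.231  0.01 ]
side right_plate_1 0.95 411 295.0 355.0 [0.505 0.296 0.01 ]
side right_plate_1 0.57 518 365.0 414.0 [0.32  0.364 0.01 ]
side right_plate_1 0.53 160 359.0 180.0 [ 0.55  -0.286  0.01 ]
side right_plate_1 0.39 79 326.0 477.0 [0.353 0.505 0.01 ]
side case 0.63 5770 344.0 190.0 [ 0.577 -0.229  0.01 ]
side lid_front 0.88 1559 323.0 159.0 [ 0.678 -0.331  0.01 ]
wrist left_plate_1 0.95 958 297.0 261.0 [0.524 0.107 0.01 ]
wrist left_plate_1 0.62 1139 344.0 182.0 [0.589 0.218 0.01 ]
wrist right_plate_1 0.96 1296 280.0 123.0 [0.506 0.292 0.01 ]
wrist right_plate_1 0.91 1236 135.0 72.0 [0.326 0.357 0.01 ]
```

View pics/wrist1.png

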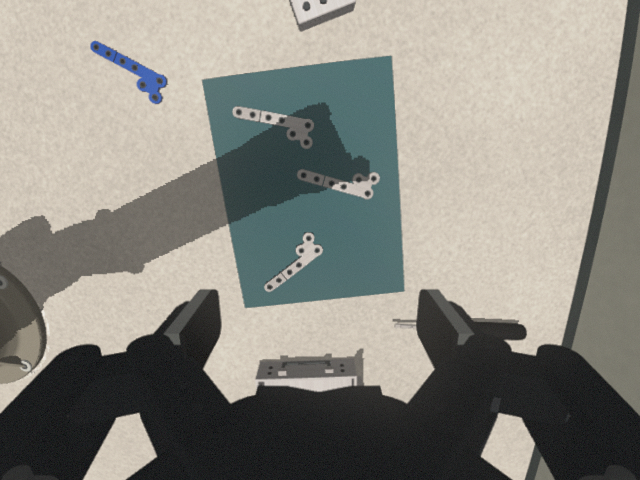

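View pics/side1.png

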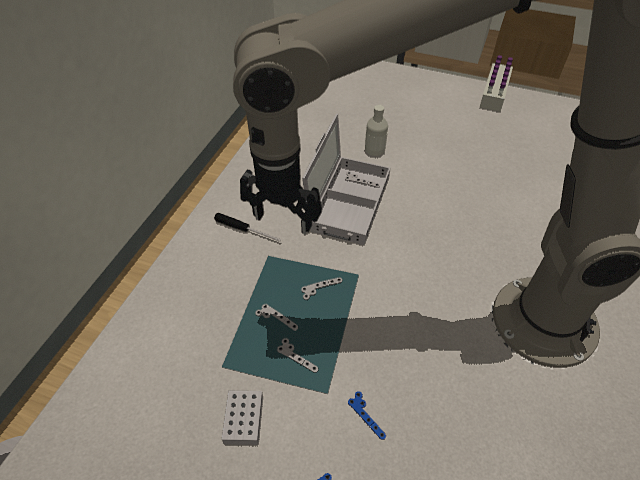

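The wrist view confirms the hands: left plates at (295,262) and (345,184), right plate at (280,123), with its head jutting to its right. The side view shows the case with the plate already in it (362,178), the bottle (376,135) beyond it and the lid upright. Next I'll fit the poses.

```bash
cat > fit.py <<'E'
from h import *
from scipy.optimize import minimize
from matplotlib.path import Path as P
E
cat > fit.py <<'E'
from h import *
T=np.array([[-52,-7],[18,-7],[24,-8],[55,-8],[55,8],[50,29],[34,29],[18,7],[-52,7]])/1000.
def inside(p,hand):
    q=p*np.array([1,hand])*1e4; c=(T*1e4).astype(np.float32).reshape(-1,1,2)
    return np.array([cv2.pointPolygonTest(c,(float(a),float(b)),True) for a,b in q])/1e4
def fit(f,reg,hand,z=.0095):
    v,u=np.nonzero(reg); X=onplane(f,np.c_[u,v],z)[:,:2]
    c=X.mean(0); best=None
    area=len(X)
    def cost(a):
        R=np.array([[np.cos(a[2]),-np.sin(a[2])],[np.sin(a[2]),np.cos(a[2])]])
        p=(X-a[:2])@R; d=inside(p,hand)
        out=np.minimum(d,0); 
        # coverage: template pts lacking mask
        t=G*np.array([1,hand])@R.T+a[:2]; dd=tree.query(t)[0]
        return (out**2).mean()+(np.maximum(dd-pix,0)**2).mean()
    from scipy.spatial import cKDTree
    from scipy.optimize import minimize
    tree=cKDTree(X); pix=.7*np.sqrt(cv2.contourArea(cv2.convexHull((X*1e4).astype(np.float32)))/1e8/area)*1.0
    gx=[(x,y) for x in np.arange(-.050,.018,.004) for y in (-.005,0,.005)]+[(x,y) for x in np.arange(.020,.053,.005) for y in (-.004,.002)]+[(.04,.012),(.042,.02),(.045,.024)]
    G=np.array(gx)
    for y in np.arange(-np.pi,np.pi,.4):
        m=minimize(cost,[c[0]-.01*np.cos(y),c[1]-.01*np.sin(y),y],method="Nelder-Mead",options=dict(xatol=1e-5,fatol=1e-10))
        if best is None or m.fun<best.fun: best=m
    return best.x,best.fun**.5
E
python3 - <<'E'
from fit import *
import pickle
np.set_printoptions(precision=4,suppress=True)
D=pickle.load(open("d1.pkl","rb"))
for n,q,h,xy in [("L1","left_plate_1",1,(.525,.108)),("L2","left_plate_1",1,(.589,.218)),("R1","right_plate_1",-1,(.505,.293)),("R2","right_plate_1",-1,(.545,-.287))]:
    for c in D:
        f=D[c]["f"]
        for d in D[c][q]:
            v,u=np.nonzero(d["region"]); m=onplane(f,[[u.mean(),v.mean()]],.01)[0,:2]
            if len(u)<2000 and np.hypot(*(m-xy))<.03: print(n,c,*fit(f,d["region"],h))
E
```

```text
L1 scene [0.5239 0.1011 0.7489] 0.0013740924564991342
L1 side [0.5169 0.0979 0.685 ] 0.000318448253180035
L1 wrist [0.5168 0.0964 0.7021] 0.0002705241310708867
L2 scene [ 0.5786  0.2151 -0.2558] 0.00027623053809598805
L2 side [ 0.5761  0.2191 -0.2773] 0.0003815796889986632
L2 wrist [ 0.5771  0.2172 -0.2312] 0.00038560963647366894
R1 scene [ 0.4966  0.2967 -0.2165] 0.00031944830479561416
R1 side [ 0.4963  0.3007 -0.2099] 0.0004320889267427094
R1 wrist [ 0.4968  0.2981 -0.2155] 0.0003218859665571272
R2 scene [ 0.534  -0.2846  0.056 ] 0.001312343716305819
R2 side [ 0.5402 -0.283  -0.003 ] 0.00033549008358845026
```

View pics/case1.png

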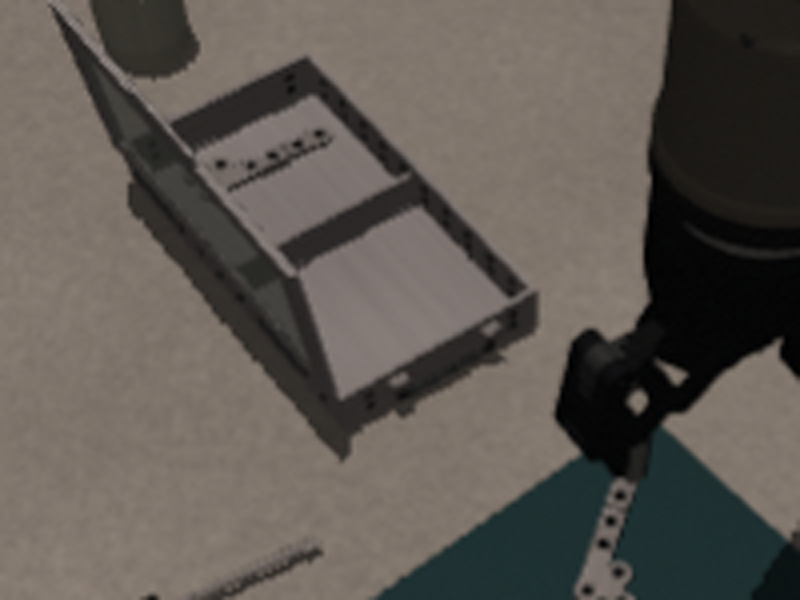

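The crop shows the case clearly: front rim corners at about (308,58) and (537,293), the back-left rim corner at (340,402) and the partition from (410,177) to (282,245). Next I'll turn these into positions.

Run:
```python
from h import *
import pickle
np.set_printoptions(precision=4,suppress=True)
D=pickle.load(open("d1.pkl","rb")); f=D["scene"]["f"]
g=lambda p,z: onplane(f,[[200+(p[0]+.5)/4-.5,120+(p[1]+.5)/3.75-.5]],z)[0]
A=g((308,58),.042);B=g((537,293),.042);C=g((338,400),.042);p=g((410,177),.036);q=g((290,245),.036)
print(A,B,C,p,q,np.linalg.norm(B-A),np.linalg.norm(C-B))
ex=B-A; print("yaw from front",np.arctan2(-ex[0],ex[1]),"from side",np.arctan2(*(C-B)[[1,0]]),"part",np.arctan2(*(q-p)[[1,0]]))
# lid top edge: crop (52,5) right and (295,272) left: intersect with case planes
f2=D["side"]["f"]; save(f2,"sidecase.png",(290,100,410,250),4)
for c,w in (("side",f2),("scene",f)):
  reg=D[c]["case"][0]["region"]; ctr=max(cv2.findContours(reg.astype(np.uint8),0,2)[0],key=cv2.contourArea); print(c,cv2.approxPolyDP(ctr,4,True).reshape(-1,2).tolist())
```

```text
[ 0.4777 -0.3305  0.042 ] [ 0.4638 -0.0655  0.042 ] [ 0.6125 -0.0615  0.042 ] [ 0.4757 -0.1996  0.036 ] [ 0.5726 -0.1911  0.036 ] 0.26541758674820015 0.1488346401676623
yaw from front 0.05251669902812 from side 0.02698412620077366 part 0.08741838288672604
side [[336, 115], [303, 176], [303, 187], [317, 188], [322, 206], [311, 230], [364, 244], [389, 168], [342, 157]]
scene [[212, 120], [232, 167], [285, 234], [334, 207], [333, 195], [278, 135], [240, 150]]
```

View pics/sidecase.png

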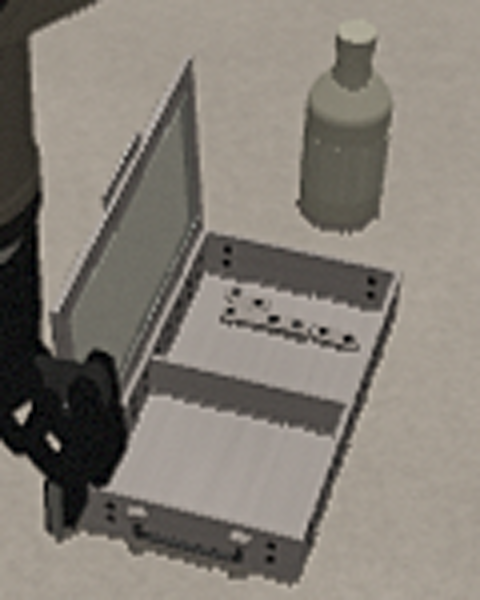

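```bash
cat > mv.py <<'E'
from h import *
def rel(x,y,z,yaw):
    """offset/turn fractions from current pose to tool-down with tool x at world angle yaw"""
    o=r.get_obs(); R0=Ro.from_rotvec(o["orientation"]); p=o["tcp_pos"]
    Rt=Ro.from_matrix(np.c_[[np.cos(yaw),np.sin(yaw),0],[np.sin(yaw),-np.cos(yaw),0],[0,0,-1]])
    off=R0.inv().apply(np.array([x,y,z])-p)/.5; rv=(R0.inv()*Rt).as_rotvec()/1.5
    print("from",p.round(4),"off",off.round(4),"turn",rv.round(4))
E
python3 - <<'E'
from mv import *
import pickle
from scipy.optimize import least_squares
np.set_printoptions(precision=4,suppress=True)
D=pickle.load(open("d1.pkl","rb"));fs=D["scene"]["f"];fd=D["side"]["f"]
S=lambda a,b:(200+(a+.5)/4-.5,120+(b+.5)/3.75-.5); E=lambda a,b:(290+(a+.5)/4-.5,100+(b+.5)/4-.5)
obs=[(fs,(-.075,-.135,.042),S(308,58)),(fs,(-.075,.135,.042),S(537,293)),(fs,(.075,.135,.042),S(338,402)),(fs,(-.071,0,.036),S(410,177)),
(fd,(-.075,-.135,.042),E(402,272)),(fd,(-.075,.135,.042),E(308,543)),(fd,(.075,-.135,.042),E(207,233)),(fd,(-.071,0,.036),E(345,405)),(fd,(.071,0,.036),E(152,360)),
(fd,(-.075,.135,0.),E(297,583))]
def W(a,X): c,s=np.cos(a[2]),np.sin(a[2]); return np.array([a[0]+c*X[0]-s*X[1],a[1]+s*X[0]+c*X[1],X[2]])
def res(a): return np.concatenate([proj(f,W(a,X))[0]-np.array(p) for f,X,p in obs])
m=least_squares(res,[.54,-.2,.05],loss="soft_l1"); print(m.x); print(res(m.x).reshape(-1,2).round(1).tolist())
a=m.x
for th in (1.65,1.75,1.85,1.95):
    e=[W(a,(.075-.15*np.cos(th),y,.045+.15*np.sin(th))) for y in (.135,-.135)]
    print(th,[( (proj(fs,X)[0]-[200,120])*[4,3.75]).round().tolist() for X in e],[((proj(fd,X)[0]-[290,100])*4).round().tolist() for X in e])
print("targets L(36),L(92),R(-36):",[W(a,(-.003,y,0)) for y in (.092,.036,-.036)], r.nose_length)
rel(.5168,.097,.10,.70+np.pi)
rel(.5168,.097,.10,np.pi/2+1.2)
E
```

```text
[ 0.5428 -0.1956  0.0416]
[[0.7, -1.3], [0.8, 0.2], [0.9, 0.5], [1.4, -0.4], [-0.2, -0.4], [-1.9, -0.5], [-1.1, -1.5], [0.6, -0.6], [-0.5, -0.9], [-0.2, -0.2]]
1.65 [[298.0, 272.0], [55.0, -8.0]] [[54.0, 309.0], [190.0, 49.0]]
1.75 [[275.0, 286.0], [34.0, 5.0]] [[31.0, 306.0], [169.0, 47.0]]
1.85 [[252.0, 302.0], [13.0, 18.0]] [[8.0, 305.0], [149.0, 47.0]]
1.95 [[231.0, 319.0], [-6.0, 33.0]] [[-13.0, 305.0], [129.0, 49.0]]
targets L(36),L(92),R(-36): [array([ 0.536 , -0.1038,  0.    ]), array([ 0.5383, -0.1598,  0.    ]), array([ 0.5413, -0.2317,  0.    ])] 0.014
from [0.555  0.2    0.3253] off [-0.2061 -0.0765  0.4506] turn [ 0.0001  0.     -1.5139]
from [0.555  0.2    0.3253] off [-0.2061 -0.0765  0.4506] turn [ 0.0001  0.     -0.8   ]
```

{"op": "carry_out", "data": {
  "offset": [
    [-0.206,-0.076,0.34],
    [-0.206,-0.076,0.34],
    [-0.206,-0.076,0.34],
    [-0.206,-0.076,0.34],
    [-0.206,-0.076,0.34],
    [-0.206,-0.076,0.34],
    [-0.206,-0.076,0.34],
    [-0.206,-0.076,0.34]
  ],
  "turn": [
    [0,0,-0.1],
    [0,0,-0.2],
    [0,0,-0.3],
    [0,0,-0.4],
    [0,0,-0.5],
    [0,0,-0.6],
    [0,0,-0.7],
    [0,0,-0.75]
  ],
  "hand": 0.4,
  "force": 40
}}

```text
clock: 4.35
tcp_pos: [0.5171, 0.0969, 0.1553]
orientation: [0.687, 3.066, 0.0]
contact_force: [0.6, -1.6, -0.2]
grip_width: 0.0516
```

{"op": "carry_out", "data": {
  "offset": [
    [0,0,0],
    [0,0,0],
    [0,0,0],
    [0,0,0],
    [0,0,0],
    [0,0,0],
    [0,0,0],
    [0,0,0]
  ],
  "turn": [
    [0,0,-0.1],
    [0,0,-0.2],
    [0,0,-0.3],
    [0,0,-0.4],
    [0,0,-0.5],
    [0,0,-0.6],
    [0,0,-0.7],
    [0,0,-0.764]
  ]
}}

```text
clock: 5.15
tcp_pos: [0.5172, 0.097, 0.1554]
orientation: [-1.085, 2.948, 0.0]
contact_force: [-0.8, -0.1, 0.2]
grip_width: 0.0509
```

Run:
```python
from mv import *
from fit import fit
f=imaging.grab_frame("wrist"); save(f,"w2.png")
for d in outline_of("left_plate_1","wrist"): print(d["score"],d["region"].sum(),*fit(f,d["region"],1))
rel(.5168,.097,.022,.70+np.pi)
o=r.get_obs();print(o["joints"],o["grip_width"],Ro.from_rotvec(o["orientation"]).as_matrix()[:,0])
```

```text
0.92 1225 [ 0.59682321  0.21073342 -0.06315933] 0.008058683771082882
0.65 2637 [0.51581729 0.09478685 0.7077807 ] 0.00034143133520019264
0.65 3767 [ 0.64646319 -0.10614568 -1.10174623] 0.009255774363023054
from [0.5172 0.0969 0.1554] off [0.0006 0.0006 0.2668] turn [0.0001 0.0002 0.0004]
[ 0.08716766  0.3854346  -0.47755846  1.96926796  0.233922    0.83992314
  1.75376746] 0.05125698539612861 [-7.64429328e-01 -6.44707443e-01 -3.41097083e-04]
```

View pics/w2.png

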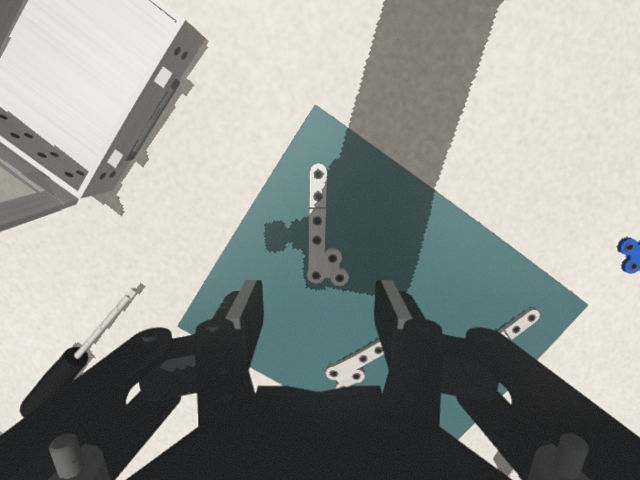

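The plate sits centred and in line between the jaws (shaft at x≈317, jaws at 262 and 375). I'll go down and grip.

{"op": "carry_out", "data": {
  "offset": [
    [0,0,0.08],
    [0,0,0.16],
    [0,0,0.22],
    [0,0,0.25],
    [0,0,0.265],
    [0,0,0.272],
    [0,0,0.272],
    [0,0,0.272]
  ],
  "turn": [
    [0,0,0],
    [0,0,0],
    [0,0,0],
    [0,0,0],
    [0,0,0],
    [0,0,0],
    [0,0,0],
    [0,0,0]
  ]
}}

```text
clock: 6.05
tcp_pos: [0.5179, 0.0973, 0.0204]
orientation: [-1.076, 2.949, -0.001]
contact_force: [-0.2, -0.7, -0.1]
grip_width: 0.0511
```

{"op": "carry_out", "data": {
  "offset": [
    [0,0,0],
    [0,0,0],
    [0,0,0],
    [0,0,0],
    [0,0,0],
    [0,0,0]
  ],
  "turn": [
    [0,0,0],
    [0,0,0],
    [0,0,0],
    [0,0,0],
    [0,0,0],
    [0,0,0]
  ],
  "hand": 1,
  "force": 50
}}

```text
clock: 6.65
tcp_pos: [0.5174, 0.097, 0.0199]
orientation: [-1.077, 2.951, -0.0]
contact_force: [-0.4, -0.9, 6.3]
grip_width: 0.0118
```

{"op": "carry_out", "data": {
  "offset": [
    [0,0,-0.02],
    [0,0,-0.06],
    [0,0,-0.12],
    [0,0,-0.2],
    [0,0,-0.26],
    [0,0,-0.26]
  ],
  "turn": [
    [0,0,0],
    [0,0,0],
    [0,0,0],
    [0,0,0],
    [0,0,0],
    [0,0,0]
  ]
}}

```text
clock: 7.25
tcp_pos: [0.5195, 0.0979, 0.1539]
orientation: [-1.075, 2.944, -0.002]
contact_force: [0.1, -0.2, -1.1]
grip_width: 0.012
```

Run:
```python
from mv import *
from fit import fit
f=imaging.grab_frame("wrist"); save(f,"w3.png")
o=r.get_obs();print(o["grip_width"],o["contact_force"],o["moment"])
rel(.536,-.1038,.16,.0416+np.pi)
rel(.536,-.1038,.022,.0416+np.pi)
```

```text
0.012195940630062057 [ 0.41876525  0.04614731 -1.04127449] [-0.0020715   0.03095779 -0.02910659]
from [0.5183 0.0973 0.1517] off [ 0.232  -0.3305 -0.0167] turn [-0.0007  0.0031  0.4389]
from [0.5183 0.0973 0.1517] off [ 0.2331 -0.3298  0.2593] turn [-0.0007  0.0031  0.4389]
```

View pics/w3.png

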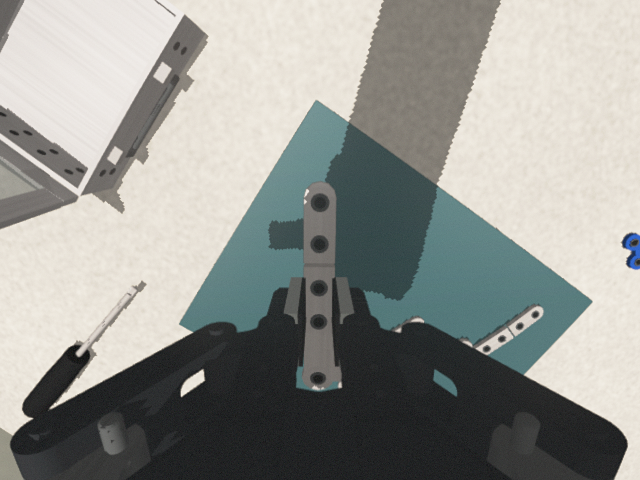

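The plate is held straight, head under the gripper and shaft end at (320,190). I'll carry it over the outer half of the left compartment.

{"op": "carry_out", "data": {
  "offset": [
    [0.06,-0.08,-0.015],
    [0.11,-0.16,-0.015],
    [0.17,-0.24,-0.015],
    [0.232,-0.33,-0.016],
    [0.232,-0.33,-0.016],
    [0.232,-0.33,-0.016],
    [0.232,-0.33,-0.016]
  ],
  "turn": [
    [0,0,0.08],
    [0,0,0.16],
    [0,0,0.25],
    [0,0,0.33],
    [0,0,0.41],
    [0,0,0.439],
    [0,0,0.439]
  ]
}}

```text
clock: 8.0
tcp_pos: [0.5336, -0.1043, 0.156]
orientation: [0.064, -3.138, -0.0]
contact_force: [-0.2, -0.2, -0.9]
grip_width: 0.0118
```

Run:
```python
from mv import *
f=imaging.grab_frame("wrist"); save(f,"w4.png")
rel(.536,-.1038,.022,.0416+np.pi)
# predicted rim corners
W=lambda X:[.5428+np.cos(.0416)*X[0]-np.sin(.0416)*X[1],-.1956+np.sin(.0416)*X[0]+np.cos(.0416)*X[1],X[2]]
im=cv2.imread("pics/w4.png")
L=[(-.075,-.135,.042),(-.075,.135,.042),(.075,.135,.042)],[(-.071,.131,.004),(-.071,.002,.004),(.071,.002,.004)],[(-.071,.002,.036),(.071,.002,.036)]
for l in L: cv2.polylines(im,[proj(f,[W(X) for X in l]).round().astype(np.int32)],False,(0,0,255),1)
cv2.imwrite("pics/w4.png",im)
```

```text
from [ 0.5338 -0.1037  0.1562] off [-0.005  -0.0004  0.2685] turn [ 0.0003 -0.0014  0.001 ]
```

View pics/w4.png

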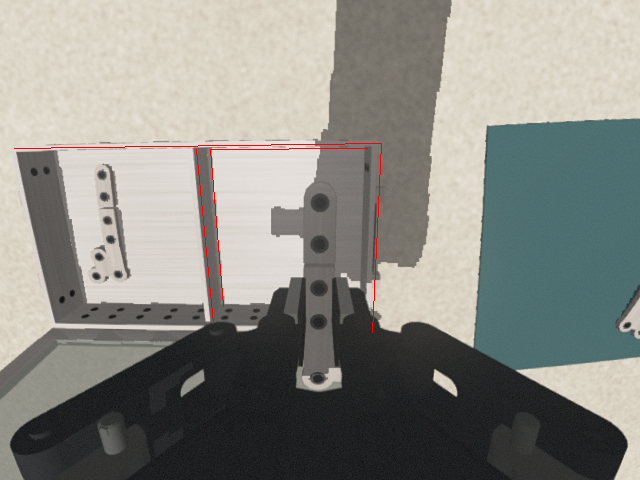

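The overlay agrees with the case to within about 3 mm. I'll lower the plate.

{"op": "carry_out", "data": {
  "offset": [
    [-0.005,0,0.07],
    [-0.005,0,0.14],
    [-0.005,0,0.2],
    [-0.005,0,0.235],
    [-0.005,0,0.255],
    [-0.005,0,0.265],
    [-0.005,0,0.269],
    [-0.005,0,0.269]
  ],
  "turn": [
    [0,0,0],
    [0,0,0],
    [0,0,0],
    [0,0,0],
    [0,0,0],
    [0,0,0],
    [0,0,0],
    [0,0,0]
  ]
}}

```text
clock: 8.85
tcp_pos: [0.5376, -0.1037, 0.0233]
orientation: [-0.066, 3.14, -0.0]
contact_force: [0.1, 0.6, -0.2]
grip_width: 0.0117
```

{"op": "carry_out", "data": {
  "offset": [
    [0,0,0],
    [0,0,0]
  ],
  "turn": [
    [0,0,0],
    [0,0,0]
  ]
}}

```text
clock: 9.05
tcp_pos: [0.5376, -0.1039, 0.0236]
orientation: [-0.065, 3.14, -0.0]
contact_force: [-0.1, -0.6, -0.5]
grip_width: 0.0115
```

{"op": "carry_out", "data": {
  "offset": [
    [0,0,0.004],
    [0,0,0.006],
    [0,0,0.006]
  ],
  "turn": [
    [0,0,0],
    [0,0,0],
    [0,0,0]
  ]
}}

```text
clock: 9.35
tcp_pos: [0.5377, -0.1039, 0.0208]
orientation: [-0.065, 3.14, -0.001]
contact_force: [-2.2, -0.1, 9.5]
grip_width: 0.012
```

Contact (9.5 N). I'll open slightly and rise.

{"op": "carry_out", "data": {
  "offset": [
    [0,0,-0.002],
    [0,0,-0.002],
    [0,0,-0.002]
  ],
  "turn": [
    [0,0,0],
    [0,0,0],
    [0,0,0]
  ],
  "hand": 0.68
}}

```text
clock: 9.65
tcp_pos: [0.5371, -0.1038, 0.0207]
orientation: [0.065, -3.141, -0.0]
contact_force: [-0.5, -0.1, 0.1]
grip_width: 0.0274
```

{"op": "carry_out", "data": {
  "offset": [
    [0,0,-0.02],
    [0,0,-0.06],
    [0,0,-0.14],
    [0,0,-0.22],
    [0,0,-0.26],
    [0,0,-0.26]
  ],
  "turn": [
    [0,0,0],
    [0,0,0],
    [0,0,0],
    [0,0,0],
    [0,0,0],
    [0,0,0]
  ]
}}

```text
clock: 10.25
tcp_pos: [0.5394, -0.104, 0.1548]
orientation: [-0.065, 3.134, -0.002]
contact_force: [0.3, -0.3, -0.5]
grip_width: 0.0274
```

Run:
```python
from mv import *
from fit import fit
f=imaging.grab_frame("wrist"); save(f,"w5.png")
for d in outline_of("left_plate_1","wrist"): print(d["score"],d["region"].sum(),*fit(f,d["region"],1))
rel(.577,.217,.16,-.25+np.pi)
```

```text
0.89 2640 [ 0.53566043 -0.10374196  0.05346265] 0.00025865956481857944
0.73 512 [0.61313482 0.20690159 0.29161615] 0.011948733927569172
from [ 0.5371 -0.1039  0.1513] off [-0.1065  0.6379 -0.0176] turn [-1.000e-04  6.000e-04  1.944e-01]
```

L1 lies at (0.536, -0.104), yaw 0.05, as intended. On to L2.

{"op": "carry_out", "data": {
  "offset": [
    [-0.015,0.09,-0.0176],
    [-0.03,0.18,-0.0176],
    [-0.045,0.27,-0.0176],
    [-0.06,0.36,-0.0176],
    [-0.075,0.45,-0.0176],
    [-0.09,0.54,-0.0176],
    [-0.1065,0.638,-0.0176],
    [-0.1065,0.638,-0.0176]
  ],
  "turn": [
    [0,0,0.05],
    [0,0,0.1],
    [0,0,0.15],
    [0,0,0.194],
    [0,0,0.194],
    [0,0,0.194],
    [0,0,0.194],
    [0,0,0.194]
  ],
  "hand": 0.5
}}

```text
clock: 11.15
tcp_pos: [0.5749, 0.2267, 0.1583]
orientation: [-0.373, -3.117, -0.008]
contact_force: [-1.0, 0.3, 0.3]
grip_width: 0.0427
```

Run:
```python
from mv import *
from fit import fit
f=imaging.grab_frame("wrist"); save(f,"w6.png")
for q,h in (("left_plate_1",1),("right_plate_1",-1)):
  for d in outline_of(q,"wrist"): print(q,d["score"],d["region"].sum(),*fit(f,d["region"],h))
rel(.577,.217,.0195,-.25+np.pi)
```

```text
left_plate_1 0.83 2561 [ 0.57587867  0.21650112 -0.24893057] 0.0002841877853692414
left_plate_1 0.44 11660 [ 0.53859569  0.47200299 -1.19676929] 0.01448017052683272
from [0.5761 0.2165 0.158 ] off [-0.002   0.0021  0.2769] turn [-0.0015 -0.0014  0.0008]
```

{"op": "carry_out", "data": {
  "offset": [
    [0,0,0.08],
    [0,0,0.16],
    [0,0,0.22],
    [0,0,0.25],
    [0,0,0.267],
    [0,0,0.277],
    [0,0,0.277],
    [0,0,0.277]
  ],
  "turn": [
    [0,0,0],
    [0,0,0],
    [0,0,0],
    [0,0,0],
    [0,0,0],
    [0,0,0],
    [0,0,0],
    [0,0,0]
  ]
}}

```text
clock: 12.1
tcp_pos: [0.5779, 0.2174, 0.0223]
orientation: [0.391, 3.115, 0.002]
contact_force: [0.6, 0.4, 0.2]
grip_width: 0.0428
```

{"op": "carry_out", "data": {
  "offset": [
    [0,0,0],
    [0,0,0],
    [0,0,0],
    [0,0,0],
    [0,0,0],
    [0,0,0]
  ],
  "turn": [
    [0,0,0],
    [0,0,0],
    [0,0,0],
    [0,0,0],
    [0,0,0],
    [0,0,0]
  ],
  "hand": 1,
  "force": 50
}}

```text
clock: 12.7
tcp_pos: [0.5776, 0.2174, 0.022]
orientation: [0.391, 3.116, 0.001]
contact_force: [-0.8, -0.7, 6.2]
grip_width: 0.0115
```

{"op": "carry_out", "data": {
  "offset": [
    [0,0,-0.02],
    [0,0,-0.06],
    [0,0,-0.12],
    [0,0,-0.2],
    [0,0,-0.28],
    [0,0,-0.28]
  ],
  "turn": [
    [0,0,0],
    [0,0,0],
    [0,0,0],
    [0,0,0],
    [0,0,0],
    [0,0,0]
  ]
}}

```text
clock: 13.3
tcp_pos: [0.5802, 0.2188, 0.1677]
orientation: [0.39, 3.108, 0.009]
contact_force: [-0.1, 0.2, 0.2]
grip_width: 0.0112
```

Run:
```python
from mv import *
f=imaging.grab_frame("wrist"); save(f,"w7.png")
print([(d["score"],d["region"].sum()) for d in outline_of("left_plate_1","wrist")])
rel(.5383,-.1598,.16,.0416+np.pi)
```

```text
[(0.8, np.int64(5912)), (0.51, np.int64(63))]
from [0.5775 0.2173 0.1625] off [-0.1102 -0.7502  0.0042] turn [ 0.0007  0.0014 -0.1939]
```

{"op": "carry_out", "data": {
  "offset": [
    [-0.014,-0.095,0.004],
    [-0.028,-0.19,0.004],
    [-0.042,-0.285,0.004],
    [-0.056,-0.38,0.004],
    [-0.07,-0.475,0.004],
    [-0.084,-0.57,0.004],
    [-0.098,-0.665,0.004],
    [-0.11,-0.75,0.004]
  ],
  "turn": [
    [0,0,-0.05],
    [0,0,-0.1],
    [0,0,-0.15],
    [0,0,-0.194],
    [0,0,-0.194],
    [0,0,-0.194],
    [0,0,-0.194],
    [0,0,-0.194]
  ]
}}

```text
clock: 14.2
tcp_pos: [0.5359, -0.1623, 0.1576]
orientation: [0.064, -3.138, -0.0]
contact_force: [0.6, -0.2, -0.8]
grip_width: 0.0114
```

{"op": "carry_out", "data": {
  "offset": [
    [0,0,0],
    [0,0,0],
    [0,0,0]
  ],
  "turn": [
    [0,0,0],
    [0,0,0],
    [0,0,0]
  ]
}}

```text
clock: 14.5
tcp_pos: [0.5374, -0.1582, 0.1582]
orientation: [0.068, -3.139, -0.002]
contact_force: [0.6, 0.9, -0.8]
grip_width: 0.0115
```

Run:
```python
from mv import *
f=imaging.grab_frame("wrist"); save(f,"w8.png")
rel(.5383,-.1598,.023,.0416+np.pi)
```

```text
from [ 0.5377 -0.1578  0.1584] off [-0.0014 -0.0043  0.2708] turn [ 0.0008 -0.0007  0.0018]
```

View pics/w8.png

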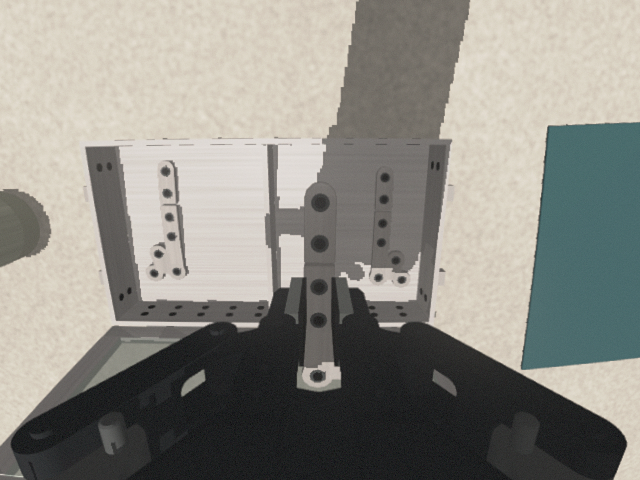

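L1 lies in the outer left half (385,225) and L2 is held straight, just right of the partition at x≈275. I'll lower it.

{"op": "carry_out", "data": {
  "offset": [
    [0,-0.002,0.07],
    [0,-0.002,0.14],
    [0,-0.002,0.2],
    [0,-0.002,0.235],
    [0,-0.002,0.255],
    [0,-0.002,0.262],
    [0,-0.002,0.266],
    [0,-0.002,0.266]
  ],
  "turn": [
    [0,0,0],
    [0,0,0],
    [0,0,0],
    [0,0,0],
    [0,0,0],
    [0,0,0],
    [0,0,0],
    [0,0,0]
  ]
}}

```text
clock: 15.35
tcp_pos: [0.5386, -0.1606, 0.0268]
orientation: [-0.066, 3.14, -0.0]
contact_force: [-0.7, 0.6, -1.0]
grip_width: 0.0112
```

{"op": "carry_out", "data": {
  "offset": [
    [0,0,0.004],
    [0,0,0.004]
  ],
  "turn": [
    [0,0,0],
    [0,0,0]
  ]
}}

```text
clock: 15.55
tcp_pos: [0.5382, -0.161, 0.0246]
orientation: [-0.065, 3.14, -0.0]
contact_force: [-0.2, -0.5, 0.5]
grip_width: 0.0115
```

{"op": "carry_out", "data": {
  "offset": [
    [0,0,0.003],
    [0,0,0.003],
    [0,0,0.003]
  ],
  "turn": [
    [0,0,0],
    [0,0,0],
    [0,0,0]
  ]
}}

```text
clock: 15.85
tcp_pos: [0.5382, -0.161, 0.023]
orientation: [-0.065, 3.14, -0.0]
contact_force: [-0.3, -0.5, 3.6]
grip_width: 0.0116
```

{"op": "carry_out", "data": {
  "offset": [
    [0,0,0],
    [0,0,0],
    [0,0,0]
  ],
  "turn": [
    [0,0,0],
    [0,0,0],
    [0,0,0]
  ],
  "hand": 0.7
}}

```text
clock: 16.15
tcp_pos: [0.5377, -0.1608, 0.0225]
orientation: [0.066, -3.141, -0.0]
contact_force: [-0.2, 0.3, -0.1]
grip_width: 0.0258
```

{"op": "carry_out", "data": {
  "offset": [
    [0,0,-0.02],
    [0,0,-0.06],
    [0,0,-0.14],
    [0,0,-0.22],
    [0,0,-0.27],
    [0,0,-0.27]
  ],
  "turn": [
    [0,0,0],
    [0,0,0],
    [0,0,0],
    [0,0,0],
    [0,0,0],
    [0,0,0]
  ]
}}

```text
clock: 16.75
tcp_pos: [0.5404, -0.1613, 0.1623]
orientation: [-0.065, 3.133, -0.003]
contact_force: [1.1, -0.0, -0.2]
grip_width: 0.0258
```

Run:
```python
from mv import *
from fit import fit
f=imaging.grab_frame("wrist"); save(f,"w9.png")
for d in outline_of("left_plate_1","wrist"): print(d["score"],d["region"].sum(),*fit(f,d["region"],1))
rel(.4966,.2985,.16,-.214+np.pi)
```

```text
0.92 2500 [ 0.53681615 -0.16071263  0.04522653] 0.00026478470695133537
0.7 2649 [ 0.53605838 -0.10385039  0.05871378] 0.0003670626212988868
from [ 0.538  -0.1609  0.1584] off [ 0.0444  0.9215 -0.0038] turn [-0.0002  0.0009  0.1704]
```

Both left plates are in place. On to R1, 0.46 m away, in two legs.

{"op": "carry_out", "data": {
  "offset": [
    [0.005,0.095,-0.004],
    [0.01,0.19,-0.004],
    [0.014,0.285,-0.004],
    [0.018,0.38,-0.004],
    [0.023,0.475,-0.004],
    [0.028,0.57,-0.004],
    [0.032,0.665,-0.004],
    [0.037,0.76,-0.004]
  ],
  "turn": [
    [0,0,0.05],
    [0,0,0.1],
    [0,0,0.15],
    [0,0,0.17],
    [0,0,0.17],
    [0,0,0.17],
    [0,0,0.17],
    [0,0,0.17]
  ],
  "hand": 0.5
}}

```text
clock: 17.65
tcp_pos: [0.5021, 0.2194, 0.1581]
orientation: [-0.334, -3.121, 0.002]
contact_force: [1.5, -0.6, 0.5]
grip_width: 0.043
```

Run:
```python
from mv import *
rel(.4966,.2985,.16,-.214+np.pi)
```

```text
from [0.5021 0.2194 0.1581] off [ 0.0443  0.1524 -0.0039] turn [-0.0012 -0.0015  0.0005]
```

{"op": "carry_out", "data": {
  "offset": [
    [0.024,0.08,0],
    [0.046,0.154,0],
    [0.046,0.154,0],
    [0.046,0.154,0],
    [0.046,0.154,0]
  ],
  "turn": [
    [0,0,0],
    [0,0,0],
    [0,0,0],
    [0,0,0],
    [0,0,0]
  ]
}}

```text
clock: 18.15
tcp_pos: [0.4972, 0.2962, 0.1584]
orientation: [-0.337, -3.122, 0.004]
contact_force: [0.3, -0.7, -0.5]
grip_width: 0.0431
```

Run:
```python
from mv import *
from fit import fit
f=imaging.grab_frame("wrist"); save(f,"w10.png")
for d in outline_of("right_plate_1","wrist"): print(d["score"],d["region"].sum(),*fit(f,d["region"],-1))
rel(.4966,.2985,.0205,-.214+np.pi)
```

```text
0.87 1911 [0.37960878 0.53868237 1.10081721] 0.0025997479195397936
0.73 2564 [ 0.49558681  0.29830295 -0.20952649] 0.0003063532151157748
0.72 1774 [ 0.34580596  0.34089529 -1.18662899] 0.012766776246957094
from [0.4976 0.2962 0.159 ] off [0.0029 0.0046 0.277 ] turn [-0.001  -0.0003 -0.0012]
```

{"op": "carry_out", "data": {
  "offset": [
    [0.003,0.004,0.08],
    [0.003,0.004,0.16],
    [0.003,0.004,0.22],
    [0.003,0.004,0.25],
    [0.003,0.004,0.267],
    [0.003,0.004,0.277],
    [0.003,0.004,0.277],
    [0.003,0.004,0.277]
  ],
  "turn": [
    [0,0,0],
    [0,0,0],
    [0,0,0],
    [0,0,0],
    [0,0,0],
    [0,0,0],
    [0,0,0],
    [0,0,0]
  ]
}}

```text
clock: 19.05
tcp_pos: [0.4971, 0.3009, 0.0223]
orientation: [0.335, 3.122, 0.002]
contact_force: [0.8, 0.1, 0.1]
grip_width: 0.0429
```

{"op": "carry_out", "data": {
  "offset": [
    [0,0,0],
    [0,0,0],
    [0,0,0],
    [0,0,0],
    [0,0,0],
    [0,0,0]
  ],
  "turn": [
    [0,0,0],
    [0,0,0],
    [0,0,0],
    [0,0,0],
    [0,0,0],
    [0,0,0]
  ],
  "hand": 1,
  "force": 50
}}

```text
clock: 19.65
tcp_pos: [0.4968, 0.3008, 0.022]
orientation: [0.334, 3.123, 0.001]
contact_force: [-0.8, -1.0, 6.7]
grip_width: 0.0114
```

{"op": "carry_out", "data": {
  "offset": [
    [0,0,-0.02],
    [0,0,-0.06],
    [0,0,-0.12],
    [0,0,-0.2],
    [0,0,-0.28],
    [0,0,-0.28]
  ],
  "turn": [
    [0,0,0],
    [0,0,0],
    [0,0,0],
    [0,0,0],
    [0,0,0],
    [0,0,0]
  ]
}}

```text
clock: 20.25
tcp_pos: [0.499, 0.3027, 0.1673]
orientation: [0.334, 3.116, 0.01]
contact_force: [1.1, 1.3, -0.5]
grip_width: 0.0114
```

Run:
```python
from mv import *
f=imaging.grab_frame("wrist"); save(f,"w11.png")
print([(d["score"],d["region"].sum()) for d in outline_of("right_plate_1","wrist")])
rel(.5413,-.2317,.16,.0416+np.pi)
```

```text
[(0.89, np.int64(5902)), (0.66, np.int64(1853)), (0.64, np.int64(1729))]
from [0.4967 0.3006 0.1624] off [-0.3127 -1.0216  0.0039] turn [ 0.0008  0.0013 -0.17  ]
```

Held. I'll carry it to the right compartment in two legs.

{"op": "carry_out", "data": {
  "offset": [
    [-0.03,-0.095,0.004],
    [-0.058,-0.19,0.004],
    [-0.087,-0.285,0.004],
    [-0.116,-0.38,0.004],
    [-0.145,-0.475,0.004],
    [-0.175,-0.57,0.004],
    [-0.204,-0.665,0.004],
    [-0.233,-0.76,0.004]
  ],
  "turn": [
    [0,0,-0.05],
    [0,0,-0.1],
    [0,0,-0.15],
    [0,0,-0.17],
    [0,0,-0.17],
    [0,0,-0.17],
    [0,0,-0.17],
    [0,0,-0.17]
  ]
}}

```text
clock: 21.15
tcp_pos: [0.5283, -0.0976, 0.1577]
orientation: [0.066, -3.138, -0.001]
contact_force: [0.4, 1.2, 0.4]
grip_width: 0.0115
```

{"op": "carry_out", "data": {
  "offset": [
    [0,0,0],
    [0,0,0],
    [0,0,0]
  ],
  "turn": [
    [0,0,0],
    [0,0,0],
    [0,0,0]
  ]
}}

```text
clock: 21.45
tcp_pos: [0.529, -0.0942, 0.1582]
orientation: [0.068, -3.139, -0.002]
contact_force: [-0.7, 0.3, -0.1]
grip_width: 0.0111
```

Run:
```python
from mv import *
rel(.5413,-.2317,.16,.0416+np.pi)
```

```text
from [ 0.529  -0.0942  0.1582] off [-0.0127 -0.2758 -0.004 ] turn [ 0.0007 -0.0013  0.0011]
```

{"op": "carry_out", "data": {
  "offset": [
    [-0.005,-0.09,0],
    [-0.01,-0.18,0],
    [-0.012,-0.25,0],
    [-0.013,-0.276,0],
    [-0.013,-0.276,0],
    [-0.013,-0.276,0],
    [-0.013,-0.276,0]
  ],
  "turn": [
    [0,0,0],
    [0,0,0],
    [0,0,0],
    [0,0,0],
    [0,0,0],
    [0,0,0],
    [0,0,0]
  ]
}}

```text
clock: 22.15
tcp_pos: [0.5424, -0.2301, 0.159]
orientation: [0.072, -3.141, -0.002]
contact_force: [0.0, 0.1, -0.7]
grip_width: 0.0111
```

Run:
```python
from mv import *
f=imaging.grab_frame("wrist"); save(f,"w12.png")
rel(.5413,-.2317,.023,.0416+np.pi)
```

```text
from [ 0.5423 -0.2305  0.1591] off [ 0.0022 -0.0026  0.2722] turn [ 0.0007 -0.      0.0025]
```

View pics/w12.png

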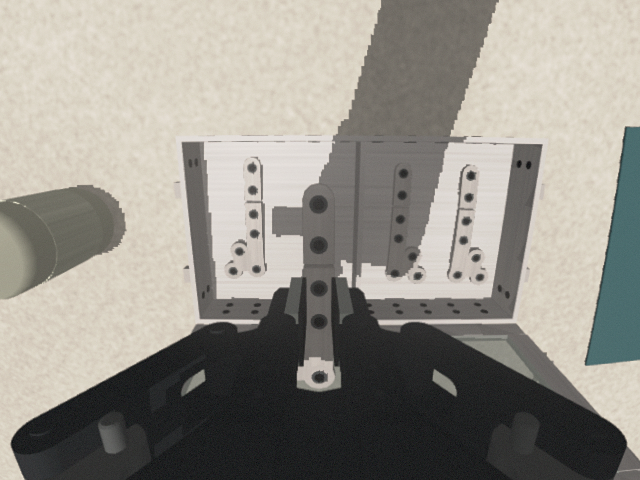

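R2 stays at (253,215), both left plates lie well, and R1 is held over the free inner half. I'll lower it.

{"op": "carry_out", "data": {
  "offset": [
    [0,-0.002,0.07],
    [0,-0.002,0.14],
    [0,-0.002,0.2],
    [0,-0.002,0.235],
    [0,-0.002,0.255],
    [0,-0.002,0.265],
    [0,-0.002,0.27],
    [0,-0.002,0.27]
  ],
  "turn": [
    [0,0,0],
    [0,0,0],
    [0,0,0],
    [0,0,0],
    [0,0,0],
    [0,0,0],
    [0,0,0],
    [0,0,0]
  ]
}}

```text
clock: 23.0
tcp_pos: [0.5426, -0.2341, 0.0248]
orientation: [-0.066, 3.14, -0.001]
contact_force: [0.0, -0.2, -0.4]
grip_width: 0.0116
```

{"op": "carry_out", "data": {
  "offset": [
    [0,0,0.002],
    [0,0,0.002]
  ],
  "turn": [
    [0,0,0],
    [0,0,0]
  ]
}}

```text
clock: 23.2
tcp_pos: [0.5425, -0.2344, 0.0238]
orientation: [-0.065, 3.14, -0.001]
contact_force: [-0.0, -0.2, -0.7]
grip_width: 0.0112
```

{"op": "carry_out", "data": {
  "offset": [
    [0,0,0.003],
    [0,0,0.003],
    [0,0,0.003]
  ],
  "turn": [
    [0,0,0],
    [0,0,0],
    [0,0,0]
  ]
}}

```text
clock: 23.5
tcp_pos: [0.5425, -0.2344, 0.0229]
orientation: [-0.065, 3.14, -0.001]
contact_force: [-2.4, 0.9, 9.0]
grip_width: 0.0114
```

Contact. I'll release, rise and check.

{"op": "carry_out", "data": {
  "offset": [
    [0,0,0],
    [0,0,0],
    [0,0,0]
  ],
  "turn": [
    [0,0,0],
    [0,0,0],
    [0,0,0]
  ],
  "hand": 0.7
}}

```text
clock: 23.8
tcp_pos: [0.542, -0.2342, 0.0216]
orientation: [-0.066, 3.141, 0.0]
contact_force: [-0.2, -0.2, 0.5]
grip_width: 0.0258
```

{"op": "carry_out", "data": {
  "offset": [
    [0,0,-0.02],
    [0,0,-0.06],
    [0,0,-0.14],
    [0,0,-0.24],
    [0,0,-0.33],
    [0,0,-0.42],
    [0,0,-0.48],
    [0,0,-0.48]
  ],
  "turn": [
    [0,0,0],
    [0,0,0],
    [0,0,0],
    [0,0,0],
    [0,0,0],
    [0,0,0],
    [0,0,0],
    [0,0,0]
  ]
}}

```text
clock: 24.6
tcp_pos: [0.5445, -0.2348, 0.2677]
orientation: [-0.065, 3.132, -0.006]
contact_force: [0.3, 0.1, -0.4]
grip_width: 0.0256
```

Run:
```python
from mv import *
from fit import fit
f=imaging.grab_frame("wrist"); save(f,"w13.png")
for q,h in (("left_plate_1",1),("right_plate_1",-1)):
  for d in outline_of(q,"wrist"): print(q,d["score"],d["region"].sum(),*fit(f,d["region"],h))
for c in ("wrist","side","scene"):
  f=imaging.grab_frame(c)
  for d in look_for("lid_front",c): print(c,d["score"],toworld(f,d["xyz"]))
cy=.0416; H=np.array([.6178,-.1925]);u=np.array([np.cos(cy),np.sin(cy)])
for s,z in ((-.06,.26),(.055,.26),(.055,.175)): rel(*(H+s*u),z,cy+np.pi)
```

```text
left_plate_1 0.69 1474 [ 0.53565179 -0.10437419  0.03486956] 0.000281542293094806
left_plate_1 0.58 1474 [ 0.53659217 -0.16089173  0.04590112] 0.0003451136851686395
right_plate_1 0.84 1471 [ 0.54265191 -0.23574942  0.01434606] 0.0003254038611141103
right_plate_1 0.69 1446 [ 0.53843935 -0.28626698  0.02126838] 0.000309280192608491
wrist 0.86 [ 0.62180591 -0.21009345  0.12186342]
side 0.73 [ 0.62001397 -0.17801682  0.12972532]
scene 0.85 [ 0.62896884 -0.17900661  0.12658856]
from [ 0.5416 -0.234   0.2606] off [-0.0357  0.0767  0.0012] turn [ 0.0005 -0.001   0.0002]
from [ 0.5416 -0.234   0.2606] off [-0.2657  0.0766  0.0009] turn [ 0.0005 -0.001   0.0002]
from [ 0.5416 -0.234   0.2606] off [-0.266   0.0765  0.1709] turn [ 0.0005 -0.001   0.0002]
```

All four plates are where they should be. Next I'll go over the lid and down behind it with the fingers shut.

{"op": "carry_out", "data": {
  "offset": [
    [-0.06,0.04,0],
    [-0.12,0.076,0],
    [-0.19,0.076,0],
    [-0.266,0.076,0],
    [-0.266,0.076,0.0],
    [-0.266,0.076,0.08],
    [-0.266,0.076,0.17],
    [-0.266,0.076,0.17]
  ],
  "turn": [
    [0,0,0],
    [0,0,0],
    [0,0,0],
    [0,0,0],
    [0,0,0],
    [0,0,0],
    [0,0,0],
    [0,0,0]
  ],
  "hand": 1
}}

```text
clock: 25.85
tcp_pos: [0.6684, -0.1902, 0.1694]
orientation: [0.066, -3.128, -0.004]
contact_force: [-0.3, 0.3, -0.7]
grip_width: 0.0001
```

Run:
```python
from mv import *
cy=.0416; H=np.array([.6178,-.1925]);u=np.array([np.cos(cy),np.sin(cy)])
o=r.get_obs(); print(o["joints"].round(2),o["contact_force"],o["grip_width"])
th=np.array([1.66,1.5,1.35,1.2,1.05,.9,.75,.6,.45,.3,.15,.05,0]); rho=np.linspace(.12,.145,len(th))
for t,q in zip(th,rho):
    s=-q*np.cos(t)+.006*np.sin(t)+.011; z=.042+q*np.sin(t)+.006*np.cos(t)+.014
    print(t,round(s,4),round(z,4),end=" "); rel(*(H+s*u),z,cy+np.pi)
```

```text
[ 0.37  0.6  -0.28  1.54  0.18  1.03  1.66] [-0.25403762  0.29767176 -0.65339938] 8.83879088044921e-05
1.66 0.0277 0.175 from [ 0.6684 -0.1902  0.1694] off [ 0.0461 -0.0004 -0.0107] turn [ 0.0021 -0.0085  0.0002]
1.5 0.0083 0.1782 from [ 0.6684 -0.1902  0.1694] off [ 0.0848 -0.0004 -0.0166] turn [ 0.0021 -0.0085  0.0002]
1.35 -0.0103 0.1785 from [ 0.6684 -0.1902  0.1694] off [ 0.1222 -0.0004 -0.0166] turn [ 0.0021 -0.0085  0.0002]
1.2 -0.0292 0.1758 from [ 0.6684 -0.1902  0.1694] off [ 0.1598 -0.0004 -0.0109] turn [ 0.0021 -0.0085  0.0002]
1.05 -0.0477 0.1703 from [ 0.6684 -0.1902  0.1694] off [ 0.1966 -0.0004  0.0006] turn [ 0.0021 -0.0085  0.0002]
0.9 -0.0654 0.1619 from [ 0.6684 -0.1902  0.1694] off [ 0.2318 -0.0004  0.0179] turn [ 0.0021 -0.0085  0.0002]
0.75 -0.0819 0.1507 from [ 0.6684 -0.1902  0.1694] off [ 0.2645 -0.0005  0.0407] turn [ 0.0021 -0.0085  0.0002]
0.6 -0.0967 0.1369 from [ 0.6684 -0.1902  0.1694] off [ 0.2938 -0.0006  0.0686] turn [ 0.0021 -0.0085  0.0002]
0.45 -0.1095 0.1208 from [ 0.6684 -0.1902  0.1694] off [ 0.3189 -0.0007  0.1011] turn [ 0.0021 -0.0085  0.0002]
0.3 -0.1198 0.1027 from [ 0.6684 -0.1902  0.1694] off [ 0.3391 -0.0008  0.1376] turn [ 0.0021 -0.0085  0.0002]
0.15 -0.1274 0.083 from [ 0.6684 -0.1902  0.1694] off [ 0.3538 -0.0009  0.1773] turn [ 0.0021 -0.0085  0.0002]
0.05 -0.1314 0.0691 from [ 0.6684 -0.1902  0.1694] off [ 0.3616 -0.001   0.2051] turn [ 0.0021 -0.0085  0.0002]
0.0 -0.134 0.062 from [ 0.6684 -0.1902  0.1694] off [ 0.3665 -0.001   0.2194] turn [ 0.0021 -0.0085  0.0002]
```

{"op": "carry_out", "data": {
  "offset": [
    [0.046,0,0],
    [0.065,0,-0.004],
    [0.085,0,-0.006],
    [0.104,0,-0.006],
    [0.122,0,-0.006],
    [0.141,0,-0.004],
    [0.16,0,0],
    [0.178,0,0.006]
  ],
  "turn": [
    [0,0,0],
    [0,0,0],
    [0,0,0],
    [0,0,0],
    [0,0,0],
    [0,0,0],
    [0,0,0],
    [0,0,0]
  ]
}}

```text
clock: 26.65
tcp_pos: [0.5837, -0.1946, 0.1737]
orientation: [-0.065, 3.141, -0.0]
contact_force: [1.6, -0.3, 0.2]
grip_width: -0.0
```

Run:
```python
from mv import *
cy=.0416; H=np.array([.6178,-.1925]);u=np.array([np.cos(cy),np.sin(cy)])
o=r.get_obs(); print(o["tcp_pos"],o["contact_force"])
for c in ("side","scene"):
  f=imaging.grab_frame(c); save(f,c+"lid.png")
  for d in look_for("lid_front",c)[:1]: print(c,d["score"],toworld(f,d["xyz"]))
a=cv2.imread("pics/sidelid.png")[90:270,250:430]; b=cv2.imread("pics/scenelid.png")[80:260,180:360]
cv2.imwrite("pics/lid.png",cv2.resize(np.hstack([a,b]),(800,400),interpolation=cv2.INTER_CUBIC))
```

```text
[ 0.58367924 -0.19458856  0.1736976 ] [ 1.59297685 -0.30695722  0.18619132]
side 0.73 [ 0.57782991 -0.16433872  0.13485905]
scene 0.72 [ 0.59292621 -0.16828802  0.10571847]
```

{"op": "carry_out", "data": {
  "offset": [
    [0.027,0,0.005],
    [0.045,0,0.013],
    [0.063,0,0.021],
    [0.079,0,0.032],
    [0.096,0,0.044],
    [0.111,0,0.057],
    [0.125,0,0.071],
    [0.138,0,0.087]
  ],
  "turn": [
    [0,0,0],
    [0,0,0],
    [0,0,0],
    [0,0,0],
    [0,0,0],
    [0,0,0],
    [0,0,0],
    [0,0,0]
  ]
}}

```text
clock: 27.65
tcp_pos: [0.5148, -0.1974, 0.1296]
orientation: [-0.065, 3.141, -0.0]
contact_force: [0.8, -0.3, 0.3]
grip_width: 0.0005
```

Run:
```python
from mv import *
cy=.0416; H=np.array([.6178,-.1925]);u=np.array([np.cos(cy),np.sin(cy)])
o=r.get_obs(); print(o["contact_force"], (o["tcp_pos"][:2]-H)@u)
for s,z in ((-.1198,.1027),(-.1274,.083),(-.134,.062)): rel(*(H+s*u),z,cy+np.pi)
```

```text
[ 0.84412658 -0.34815856  0.2984613 ] -0.10307597140986728
from [ 0.5148 -0.1974  0.1296] off [0.0334 0.0012 0.0537] turn [-0.0001  0.      0.    ]
from [ 0.5148 -0.1974  0.1296] off [0.0486 0.0012 0.0931] turn [-0.0001  0.      0.    ]
from [ 0.5148 -0.1974  0.1296] off [0.0618 0.0012 0.1351] turn [-0.0001  0.      0.    ]
```

{"op": "carry_out", "data": {
  "offset": [
    [0.012,0,0.016],
    [0.023,0,0.034],
    [0.033,0,0.053],
    [0.041,0,0.073],
    [0.049,0,0.092],
    [0.055,0,0.108],
    [0.059,0,0.122],
    [0.062,0,0.132]
  ],
  "turn": [
    [0,0,0],
    [0,0,0],
    [0,0,0],
    [0,0,0],
    [0,0,0],
    [0,0,0],
    [0,0,0],
    [0,0,0]
  ]
}}

```text
clock: 28.45
tcp_pos: [0.4841, -0.1985, 0.0634]
orientation: [0.066, -3.14, -0.0]
contact_force: [0.3, -0.1, 1.0]
grip_width: -0.0002
```

{"op": "carry_out", "data": {
  "offset": [
    [0,0,0.002],
    [0,0,0.004],
    [0,0,0.004]
  ],
  "turn": [
    [0,0,0],
    [0,0,0],
    [0,0,0]
  ]
}}

```text
clock: 28.75
tcp_pos: [0.4844, -0.1986, 0.0622]
orientation: [0.066, -3.141, 0.0]
contact_force: [-0.2, 0.8, -0.0]
grip_width: -0.0001
```

{"op": "carry_out", "data": {
  "offset": [
    [0,0,0.003],
    [0,0,0.003],
    [0,0,0.003]
  ],
  "turn": [
    [0,0,0],
    [0,0,0],
    [0,0,0]
  ]
}}

```text
clock: 29.05
tcp_pos: [0.4847, -0.1986, 0.0619]
orientation: [-0.065, 3.141, -0.001]
contact_force: [-5.1, 1.5, 15.4]
grip_width: 0.0003
```

{"op": "carry_out", "data": {
  "offset": [
    [0,0,0.003],
    [0,0,0.003],
    [0,0,0.003]
  ],
  "turn": [
    [0,0,0],
    [0,0,0],
    [0,0,0]
  ]
}}

```text
clock: 29.35
tcp_pos: [0.4847, -0.1987, 0.0617]
orientation: [-0.065, 3.141, -0.002]
contact_force: [-8.7, 3.3, 29.1]
grip_width: 0.0004
```

The fingertips have a firm stop at TCP z 0.0617, i.e. tips at about 48 mm, which is the height given for the shut lid. I'll back off, move away and check.

{"op": "carry_out", "data": {
  "offset": [
    [0,0,-0.02],
    [0,0,-0.06],
    [0,0,-0.14],
    [0,0,-0.24],
    [0,0,-0.3],
    [0,0.1,-0.3],
    [0,0.2,-0.3],
    [0,0.3,-0.3]
  ],
  "turn": [
    [0,0,0],
    [0,0,0],
    [0,0,0],
    [0,0,0],
    [0,0,0],
    [0,0,0],
    [0,0,0],
    [0,0,0]
  ]
}}

```text
clock: 30.15
tcp_pos: [0.4783, -0.0474, 0.2098]
orientation: [-0.063, 3.139, -0.0]
contact_force: [0.7, 0.9, 0.8]
grip_width: -0.0002
```

{"op": "carry_out", "data": {
  "offset": [
    [0,0.1,0],
    [0,0.2,0],
    [0,0.3,0],
    [0,0.3,0],
    [0,0.3,0]
  ],
  "turn": [
    [0,0,0],
    [0,0,0],
    [0,0,0],
    [0,0,0],
    [0,0,0]
  ]
}}

```text
clock: 30.65
tcp_pos: [0.4719, 0.1024, 0.2093]
orientation: [-0.071, 3.14, 0.0]
contact_force: [-0.0, 0.0, 0.4]
grip_width: 0.0003
```

Run:
```python
from mv import *
from fit import fit
F={c:imaging.grab_frame(c) for c in ("side","scene")}
W=lambda X:[.5428+np.cos(.0416)*X[0]-np.sin(.0416)*X[1],-.1956+np.sin(.0416)*X[0]+np.cos(.0416)*X[1],X[2]]
out=[]
for c,(u,v) in (("side",(280,100)),("scene",(180,110))):
  f=F[c]; im=cv2.resize(cv2.cvtColor(np.array(f["pixels"]),cv2.COLOR_RGB2BGR)[v:v+150,u:u+130],None,fx=3,fy=3,interpolation=cv2.INTER_CUBIC)
  p=(proj(f,[W(X) for X in [(-.075,-.135,.048),(-.075,.135,.048),(.075,.135,.048)]])-[u,v])*3
  cv2.polylines(im,[p.round().astype(np.int32)],False,(0,0,255),1); out.append(im)
  for q,h in (("left_plate_1",1),("right_plate_1",-1)):
    for d in look_for(q,c): print(c,q,d["score"],toworld(f,d["xyz"]).round(3))
  for q in ("lid_front","screw_rack","disinfectant","screwdriver"):
    for d in look_for(q,c)[:1]: print(c,q,d["score"],toworld(f,d["xyz"]).round(3))
cv2.imwrite("pics/final.png",np.hstack(out))
print(r.get_obs()["clock"],r.get_obs()["contact_force"])
```

```text
side left_plate_1 0.21 [ 0.533 -0.42   0.029]
side right_plate_1 0.67 [ 0.496 -0.17   0.041]
side right_plate_1 0.59 [0.329 0.361 0.004]
side lid_front 0.64 [ 0.496 -0.175  0.049]
side screw_rack 0.78 [0.546 0.47  0.032]
side disinfectant 0.69 [ 0.535 -0.417  0.031]
side screwdriver 0.74 [0.806 0.008 0.02 ]
scene right_plate_1 0.88 [0.329 0.359 0.012]
scene right_plate_1 0.64 [0.365 0.526 0.01 ]
scene lid_front 0.7 [ 0.54  -0.19   0.042]
scene screw_rack 0.87 [0.552 0.46  0.028]
scene disinfectant 0.69 [ 0.541 -0.189  0.044]
scene screwdriver 0.89 [ 0.813 -0.     0.019]
31.35 [-0.96453005 -0.17793807  1.19926409]
```

View pics/final.png

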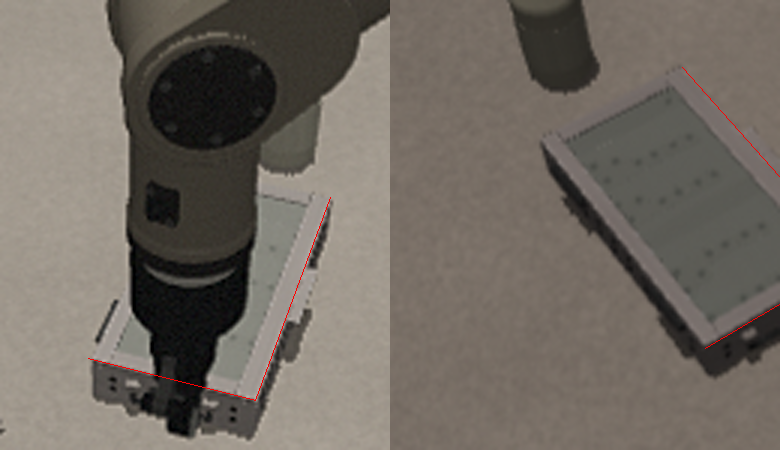

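The lid outline matches the predicted shut edge at 48 mm in both views, and the plates' holes show through the window. The bystanders haven't moved and the arm is clear, so I'm handing in.

```bash
python3 -c "
from bench import r
print(r.hand_in(), r.get_obs()['clock'])"
```

```text
the job is handed in; nothing more can be done
the job is handed in; nothing more can be done
```

The three plates are sorted into the case and the lid is shut. I handed the job in at about 31 s of the 72 s allowed; the hand-in gives no verdict.

- **Plates:** I laid both left plates in the left compartment and the right plate in the inner half of the right compartment. Each was lowered to contact before release. The last fits before the lid was shut showed all four plates on target: heads towards the hinge, within about 0.03 rad of lengthwise, and side by side. The right plate that was already there stayed in place.
- **Lid:** I pushed it down slowly with the shut fingers until they met a firm stop at 48 mm, the height given for a shut lid. The pressing force peaked at about 29 N. The outline then matched the shut position in both the side and scene views.
- **Bystanders:** The rack and screwdriver read within a few millimetres of their starting positions.
- **Disagreements:** The network's bottle readings were unreliable. One of them, and one "right plate" report, landed on the lid, and the last side-view one caught only the lower part of the bottle. I judged the bottle unmoved from the pictures. The plates could not be measured again after shutting, but their holes show through the window in four rows.

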